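# Air the incubation chamber: prop the lid on its stay, then fold the stay and shut it

### The job

Air the small incubation chamber: raise its lid by the bar handle, gently, until the folding stay at its side snaps past straight and locks, and let go so that the lid stands propped by the stay alone for a second. Then release the stay by pushing its knee back through straight (this lifts the lid slightly) and shut the lid, pressing it gently until it is fully home. Its seal is delicate: never pull or press the handle with more than 15 N, do not force the stay or let the lid slam, and leave the bottle, tip box and beaker where they are.

Things in the scene. Friction and masses are not known exactly. Their poses are not given: they have to be found in the camera images.
- chamber: White box-shaped incubation chamber fixed to the bench: 200 (x) x 240 (y) x 130 mm to the rim, open on top under its lid; a 90 mm deep, 150 mm high control housing behind it (+x). Origin: centre of the 200 x 240 underside, on the bench. x points from the front (handle side) to the hinge at the back, y along the hinge, z up. Turned by up to 0.25 rad.
- hinge (a point): Middle of the lid's hinge line, which runs along the chamber's y: 100 mm behind the chamber's centre, 130 mm above the bench. Axes as the chamber's. The lid is a white 200 x 240 x 14 mm plate of about 0.75 kg (varies), underside level with the hinge line when shut; it sits on its frame through a rubber seal that gives about 6 N per mm at the handle, both when pressed shut and when drawn up against the stop.
- stay_base (a point): Middle of the slot in which the folding stay's base pivot is clamped (within 9 mm along x), outside the chamber's +y side (9 mm off it, 110 mm up). Axes as the chamber's. The stay is two flat steel links, each 79.5 mm between pivots, joined at the knee; the upper link's end is pinned to the lid's side edge 85 mm from the hinge line.
- lid (a joint): Lid angle, rad: 0 shut, 0.86 to 1.03 (differs from unit to unit, find it by feel) the highest that the stay allows (stay straight, a hard stop), propped on the locked stay 0.02 below that. Sprung, damped friction hinge: 3 to 6 N at the handle raises it. Unpropped it sinks slowly, stops part-way (0.05 to 0.5) and must be pressed down at the front (3 N) to shut; then it stays. Let go more than 2 mm (at the handle) below the hard stop, it sinks again.
- lid_shell (a joint): How far the lid's plate has given on its rubber seal relative to its hinged frame, rad, 0 unloaded, + pulled up, - pressed down; about 0.0007 rad per N at the handle (6 N per mm). More than 15 N at the handle (0.01 rad) harms the seal; the readings are too noisy to see it, the wrist force is not.
- stay (a joint): Knee angle, rad: about 0 (+-0.2) folded, lid shut, 1.83 links in one line (lid highest), 2.13 locked: knee 0.3 past straight on its own stop, carrying the lid. A weak spring takes the knee past straight once the lid has been drawn up to the hard stop and the pull is eased off (the lid drops 5 mm at the handle as it locks). Locked, the lid cannot be pushed down.
- handle (a point): Centre of the lid's round steel bar handle: 12 mm diameter, 110 mm clear between its two arms, parallel to the hinge; clear gap to the lid's front edge 34 mm. 242 mm from the hinge line and, shut, 8 mm above it (138 mm above the bench); it rises on an arc about the hinge to 0.33 m. The frame turns with the lid: y along the bar, z the lid's normal.
- push_bar: Origin: a point on the axis of the knee's round steel push bar (14 mm diameter, along chamber y, reaching 9 to 77 mm outside its +y side), 57 mm outside that side, clear of the lid. Not to be forced (25 N harms it). Height about 58 mm folded, 155 to 175 mm locked. To unlock, push it down and backward, across the links (chamber axes: +0.57 x, -0.82 z), with 5 to 8 N: 12 mm to straight, then 25 mm or more beyond until the lid sinks by itself.
- reagent_center (a point): Bystander: centre of a closed round reagent bottle, 64 mm diameter, 150 mm tall, standing 0.2 to 0.24 m to the local -y of the chamber's centre.
- tipbox_center (a point): Bystander: centre of a clear 120 x 80 x 60 mm pipette-tip box, standing about 0.3 m to the local +y of the chamber's centre.
- beaker_center (a point): Bystander: centre (half-way up) of an open glass beaker, 70 mm diameter, 90 mm tall, standing at the front right (-x, -y) of the chamber.

How it is judged:
On the way, in this order (a step that is already met when the one before it is completed fails the run):
1. the lid stands open on the locked stay (knee past straight) with the robot touching neither (value of joint stay above 2.03 rad and value of joint lid above 0.8 rad and contact force between each of the fingers, the arm and chamber below 0.2 N), for 0.8 s.
2. the knee has been pushed back through straight and folds, so that the lid comes down (value of joint stay below 1.3 rad and value of joint lid below 0.75 rad), for 0.1 s.
At the end, for the whole second after the job is handed in: the lid is fully shut (within 0.03 rad, 7 mm at its front) and at rest, the stay folded, the robot clear of it, and the three bystanders within 20 mm of where they stood (value of joint lid below 0.03 rad and velocity of joint lid between -0.05 and 0.05 rad/s and contact force between each of the fingers, the arm and chamber below 0.2 N and distance of each of reagent_center, tipbox_center, beaker_center from where it was at the start of the episode below 0.02 m); the robot touches nothing.
It fails at once if the stay is forced (its push bar pushed with more than 25 N), or the arm knocks the chamber (more than 25 N) (contact force between the fingers and push_bar above 25 N or contact force between the arm and chamber above 25 N).
It fails at once if the lid is overloaded: pulled up or pressed down at its handle with more than about 15 N (its seal joint passes +0.0105 or -0.012 rad) (value of joint lid_shell above 0.0105 rad or value of joint lid_shell below -0.012 rad).
It fails at once if the lid slams (closes faster than 1.2 rad/s) (velocity of joint lid below -1.2 rad/s).
It fails at once if a bystander is displaced by more than 30 mm (distance of any of reagent_center, tipbox_center, beaker_center from where it was at the start of the episode above 0.03 m).
It also fails if it takes over 72 s, if anything falls off the work surface, if the arm or the gripper's body presses on something with over 40 N, if the wrist force passes 120 N, or if a joint passes its speed limit or range.

### The arm

A 7-joint arm with a two-finger parallel gripper is mounted at the origin on the work surface. World frame = base frame: x ahead of the robot, y to its left, z up, the work surface at z = 0. Lengths are in m, angles in rad, forces in N, time in s.
With the tool pointing down it reaches from about 0.425 to 0.925 m from the base axis. Payload 6.8 kg.
Tool frame: the origin (TCP) lies on the front face of the gripper's body, between the roots of the fingers; the fingertips stand 73 mm ahead of it and the grasp point (between the pads) lies 54 mm ahead of it (tcp_to_tips is the distance from the TCP to the fingertips, in m); z points along the fingers, x is the direction in which the jaws open and shut, and the axes are right-handed (so a half turn about z gives the same grasp; the last joint's range is limited). The gripper opens to 85 mm and grips with 20 to 120 N. Pads are 22 mm wide; open, the fingers measure 114 mm over their backs; the gripper's body (76 mm by 85 mm) begins 54 mm behind the grasp point. The pads swing forward as they close: fully open they stand 13 mm farther back than shut.
Start: joints at [-1.213, 0.477, 0.022, 1.555, -0.011, 1.109, -0.083], TCP at [0.303, 0.603, 0.304] pointing down, gripper open.
Joint ranges: [-2.96, 2.96], [-0.34, 2.1], [-1.41, 1.46], [0.24, 2.44], [-1.37, 4.51], [0.17, 1.92], [-2.96, 2.96]. Speed limits (rad/s): [2.39, 2.39, 3.14, 3.14, 3.14, 3.14, 3.14].

### API

Orientations are given as a unit quaternion [w, x, y, z].
In Python, from station import get_obs, read_camera, hand_in, look_for, silhouettes, tcp_to_tips gives the robot as it stands. The module is installed in compiled form; this text tells all that it offers.
- The arm moves only by the tool apply_moves, never from a script. Its argument "moves" is a list of rows, each a list of 3 entries, a list of its own where there are three numbers: the shift along the tool's x, y, z in units of 25 mm (1.0 is 25 mm), then the turn, a rotation vector about the tool's x, y, z in units of 10 degrees (1.0 is 10 degrees), then the gripper's target within -1 to 1 (fully open at 1, half-way at 0, shut at -1). In form: [[[dx, dy, dz], [rx, ry, rz], jaw], ...]. A call has 1 to 20 rows; each row is the pose to reach, as a shift and turn from the pose commanded when the call began, along the tool's axes at that moment; what a row does not reach only later rows make up. A row lasts 1/8 s, in which the tool goes at most 62.5 mm and 10.7 degrees, less where a joint would pass 70% of its speed; a pose out of reach is approached as far as the arm can. A call with a gripper value outside its range is refused whole. The fingers move at their own pace and stop on an object; "force" is the grip in N (left out, the last holds). Time passes only in rows, so rows that repeat a pose let the fingers close. It gives the time, the measured TCP pose, the force and the opening at its end, in the units of the state.
- get_obs(): the state, without advancing time (a new reading comes with each control period).
- read_camera(name): name is "scene" or "top" or "wrist"; returns a dict with "color" (384x512x3 uint8, red, green, blue), "mtx" (3x3 intrinsics, pixels), "eye" and "rotation" of the camera in the world; the wrist camera has in their place "hand_eye" (4x4, takes a point from camera to tool coordinates, whose origin is the TCP and whose axes are the tool frame's). Camera axes: x right, y up, looking along -z (the intrinsics and any distortion apply to the point x, -y, -z); pixel columns grow to the right and rows downward; lengths in m; the calibration is good to about 2 mm. The wrist camera is an equidistant fisheye: a pixel r from the principal point sees the ray r / f radians off the axis. A picture is of the moment at which its call begins: read the wrist's pose just before it. There is no depth.
- hand_in(): hands the job in, once; it reports no verdict.
Trained networks look in the newest picture that a camera, given by its name, has taken for a name from the list of things; names that differ only in an ending like _2 or _b are one class to them, and where a whole thing is asked for, a point or a joint stands for the part that bears it (a point fixed in the world has none). Each returns a list of dicts, best first, with "conf" (0 to 1); they miss things now and then, are a little off and sometimes report something else, mostly with a low value. They report only what shows in the picture. A call takes as long as a camera call.
- look_for(camera, query): "pixel" ([row, column] in pixels, amid what is visible of it).
- silhouettes(camera, query): "mask" (384x512 bool, what is visible of it) and "pixel" ([row, column] in pixels, amid what is visible of it).
The state is a dict: "t": time; "q": joint angles; "joint_vel": joint speeds; "joint_torque": joint torques, N m; "eef_pos": TCP position; "tool_rot": TCP orientation; "contact_force": force on the tool from outside, world axes, zero at the start; "torque": the same for the moment, N m; "gripper_width": opening from 0.0 (shut) to 1.0 (fully open).
Only numpy, scipy, OpenCV 4.12 (cv2) and the standard library are available. Lean on these libraries where they do the work, as an engineer would, in place of code of your own. Each camera call takes 0.05 s, during which the arm holds its last target.

## Working session

There is one attempt and no reset: what is moved stays moved. The work goes in short steps, Python scripts to look and compute and a tool call to move; the robot and the scene stay as the last step left them, time stands still between calls to the robot, and variables do not carry over. Pictures are saved under pics/ and viewed, and the job is handed in when it is done.

Besides the shell and the picture viewer there is one more tool, called after ">>>" by a JSON object that holds its "api" and its "payload". apply_moves: Moves the arm, as the interface text tells. Its arguments: {"type":"object","properties":{"moves":{"type":"array"},"force":{"type":"number"}},"required":["moves"]}

```bash
mkdir -p pics; cat > h.py <<'E'
import numpy as np, cv2
from scipy.spatial.transform import Rotation as R
from station import *
def rot(q): return R.from_quat([q[1],q[2],q[3],q[0]])
def save(c,n): cv2.imwrite('pics/'+n,c['color'][:,:,::-1])
def proj(c,P):
    P=np.atleast_2d(P); p=(P-np.array(c['eye']))@np.array(c['rotation']).reshape(3,3)
    p=p*[1,-1,-1]; u=p@np.array(c['mtx']).T; return u[:,:2]/u[:,2:]
def ray(c,rc):
    d=np.linalg.inv(c['mtx'])@[rc[1],rc[0],1]; d=d*[1,-1,-1]
    return np.array(c['eye']), np.array(c['rotation'])@d
def atz(c,rc,z):
    e,d=ray(c,rc); return e+d*(z-e[2])/d[2]
E
python3 - <<'E'
from h import *
o=get_obs(); print({k:np.round(v,3) for k,v in o.items()}, tcp_to_tips)
for n in ['scene','top']:
    c=read_camera(n); save(c,n+'0.png'); print(n,c.keys(),np.round(c['eye'],3),np.round(c['rotation'],3),np.round(c['mtx'],1))
    for q in ['chamber','handle','push_bar','stay','lid','reagent_center','tipbox_center','beaker_center']:
        r=look_for(n,q); print(q,[(np.round(x['pixel'],1).tolist(),round(x['conf'],2)) for x in r[:2]])
c=read_camera('wrist'); save(c,'wrist0.png')
E
```

```text
{'t': np.float64(0.0), 'q': array([-1.213,  0.478,  0.022,  1.556, -0.011,  1.109, -0.083]), 'joint_vel': array([-0.001,  0.001,  0.   ,  0.003,  0.001,  0.001, -0.   ]), 'joint_torque': array([ 0.0000e+00, -5.9647e+01,  1.6080e+00, -2.8120e+01,  1.3000e-02,
        1.0000e-02,  0.0000e+00]), 'eef_pos': array([0.303, 0.603, 0.303]), 'tool_rot': array([ 0.001,  0.851,  0.525, -0.001]), 'contact_force': array([ 0.294, -0.029, -0.511]), 'torque': array([ 0.006, -0.038,  0.011]), 'gripper_width': np.float64(1.003)} 0.0726
scene dict_keys(['color', 'mtx', 'eye', 'rotation']) [1.164 0.195 0.757] [0.556 0.215 0.278 0.753] [[395.2   0.  256.9]
 [  0.  395.2 188.2]
 [  0.    0.    1. ]]
chamber [([222.9, 240.0], 0.88)]
handle [([186.6, 249.5], 0.73)]
push_bar [([214.5, 321.1], 0.66)]
stay [([217.7, 316.4], 0.54)]
lid [([187.6, 250.6], 0.55)]
reagent_center [([193.2, 158.0], 0.93)]
tipbox_center [([240.2, 382.0], 0.97)]
beaker_center [([158.2, 172.6], 0.7)]
top dict_keys(['color', 'mtx', 'eye', 'rotation']) [0.567 0.052 1.025] [-0.699 -0.022  0.012  0.715] [[389.4   0.  257.2]
 [  0.  389.4 192. ]
 [  0.    0.    1. ]]
chamber [([162.2, 269.7], 0.93)]
handle [([178.8, 272.4], 0.55)]
push_bar [([193.2, 205.6], 0.7)]
stay [([192.0, 209.3], 0.45)]
lid [([181.4, 272.2], 0.95)]
reagent_center [([174.7, 352.6], 0.68)]
tipbox_center [([195.7, 151.9], 0.84)]
beaker_center [([209.3, 367.2], 0.78)]
```

```bash
sed -i "s/np.array(c\['rotation'\]).reshape(3,3)/rot(c['rotation']).as_matrix()/; s/np.array(c\['rotation'\])@d/rot(c['rotation']).as_matrix()@d/" h.py; cat h.py | tail -12
```

```text
from scipy.spatial.transform import Rotation as R
from station import *
def rot(q): return R.from_quat([q[1],q[2],q[3],q[0]])
def save(c,n): cv2.imwrite('pics/'+n,c['color'][:,:,::-1])
def proj(c,P):
    P=np.atleast_2d(P); p=(P-np.array(c['eye']))@rot(c['rotation']).as_matrix()
    p=p*[1,-1,-1]; u=p@np.array(c['mtx']).T; return u[:,:2]/u[:,2:]
def ray(c,rc):
    d=np.linalg.inv(c['mtx'])@[rc[1],rc[0],1]; d=d*[1,-1,-1]
    return np.array(c['eye']), rot(c['rotation']).as_matrix()@d
def atz(c,rc,z):
    e,d=ray(c,rc); return e+d*(z-e[2])/d[2]
```

View pics/scene0.png

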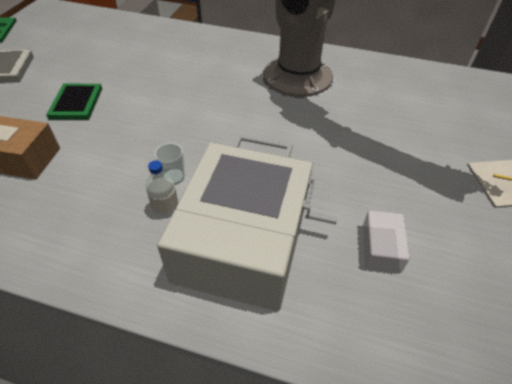

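View pics/top0.png

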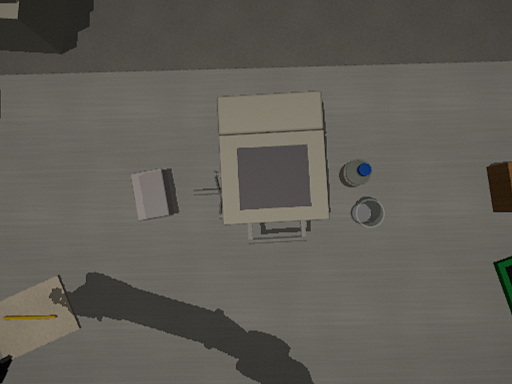

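View pics/wrist0.png

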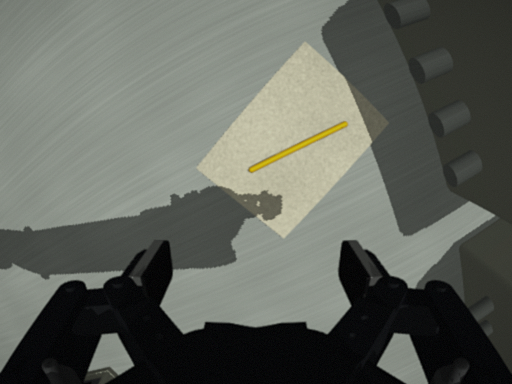

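```bash
cat > fit.py <<'E'
from h import *
from scipy.optimize import least_squares
T=read_camera('top'); S=read_camera('scene')
# chamber local: lid top z=.144
L=lambda x,y,z:(x,y,z)
pt=[(L(-.1,.12,.144),(222,224)),(L(-.1,-.12,.144),(328.5,220)),(L(.19,.12,.15),(218,97)),(L(.19,-.12,.15),(321.5,92)),
    (L(-.142,.055,.138),(249,240)),(L(-.142,-.055,.138),(305,239))]
ps=[(L(-.1,-.12,.144),(204,147)),(L(-.1,.12,.144),(313,157)),(L(.19,-.12,.15),(168,253)),(L(.19,.12,.15),(282,276)),
    (L(-.142,-.055,.138),(238,142)),(L(-.142,.055,.138),(292,150))]
def W(p,P):
    c,s=np.cos(p[2]),np.sin(p[2]); P=np.atleast_2d(P)
    return np.c_[p[0]+c*P[:,0]-s*P[:,1],p[1]+s*P[:,0]+c*P[:,1],P[:,2]]
def f(p):
    return np.r_[(proj(T,W(p,[a for a,b in pt]))-[b for a,b in pt]).ravel(),(proj(S,W(p,[a for a,b in ps]))-[b for a,b in ps]).ravel()]
r=least_squares(f,[.6,0,0],loss='soft_l1'); print(r.x, np.round(f(r.x).reshape(-1,2),1).tolist())
p=r.x
for n,c in(('T',T),('S',S)):
    im=c['color'][:,:,::-1].copy(); im=cv2.resize(im,None,fx=1.5,fy=1.5,interpolation=cv2.INTER_CUBIC)
    def pl(P,col,cl=True):
        q=(proj(c,W(p,P))*1.5+.25).astype(np.int32); cv2.polylines(im,[q],cl,col,1)
    pl([(-.1,-.12,.144),(-.1,.12,.144),(.1,.12,.144),(.1,-.12,.144)],(0,0,255))
    pl([(.1,-.12,.15),(.1,.12,.15),(.19,.12,.15),(.19,-.12,.15)],(0,255,0))
    pl([(-.142,-.055,.138),(-.142,.055,.138)],(255,0,0),False)
    cv2.imwrite(f'pics/fit{n}.png',im)
for q,z in(('reagent_center',.075),('tipbox_center',.03),('beaker_center',.045),('push_bar',.058)):
    for n,c in(('top',T),('scene',S)):
        l=look_for(n,q)
        if l: print(q,n,np.round(atz(c,l[0]['pixel'],z),3),round(l[0]['conf'],2))
E
python3 fit.py
```

```text
[0.64338735 0.02698455 0.02632318] [[0.3, -0.5], [0.2, -1.7], [-1.6, -0.8], [0.2, -1.4], [3.1, 0.6], [-4.4, -0.8], [5.4, -5.3], [-0.1, 5.3], [-13.2, -9.8], [2.1, -0.6], [3.9, -4.8], [-4.2, -3.9]]
reagent_center top [ 0.646 -0.168  0.075] 0.8
reagent_center scene [0.597 0.015 0.075] 0.7
tipbox_center top [0.622 0.335 0.03 ] 0.96
tipbox_center scene [0.619 0.33  0.03 ] 0.92
beaker_center top [ 0.554 -0.216  0.045] 0.69
beaker_center scene [ 0.535 -0.209  0.045] 0.59
push_bar top [0.623 0.196 0.058] 0.57
push_bar scene [0.609 0.194 0.058] 0.66
```

View pics/fitS.png

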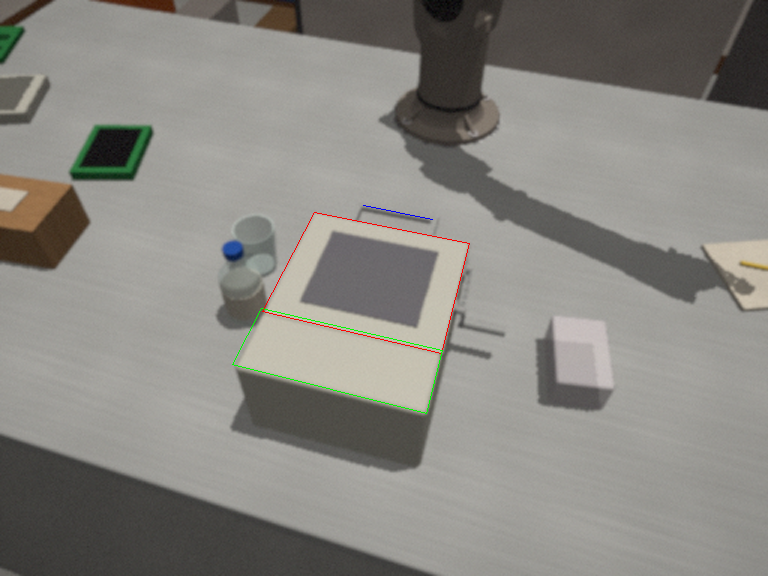

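View pics/fitT.png

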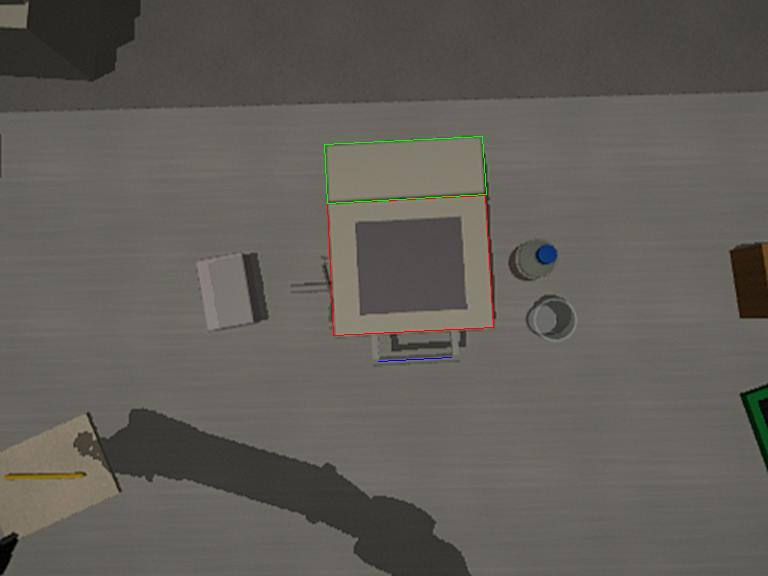

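```bash
cat >> h.py <<'E'
CH=np.array([0.643,0.027,0.026])
def W(P,p=CH):
    c,s=np.cos(p[2]),np.sin(p[2]); P=np.atleast_2d(P)
    return np.c_[p[0]+c*P[:,0]-s*P[:,1],p[1]+s*P[:,0]+c*P[:,1],P[:,2]]
def down(yaw,tilt=0):
    # tool x along world yaw, z down; tilt: tool z leans to +local x
    M=R.from_euler('z',yaw).as_matrix()@np.diag([1,-1,-1])
    return R.from_matrix(M)*R.from_euler('y',tilt)  # tool-y is -y local: 
def row(pos,Rt,o=None):
    o=o or get_obs(); R0=rot(o['tool_rot']); d=R0.inv().apply(np.array(pos)-o['eef_pos'])/.025
    r=(R0.inv()*Rt).as_rotvec()/np.radians(10); return np.round(d,2).tolist(),np.round(r,2).tolist()
E
python3 - <<'E'
from h import *
print(down(0,.5).apply([0,0,1]))
print(row([.5,.023,.30],down(.026)))
E
```

```text
[ 0.47942554  0.         -0.87758256]
([-17.2, 17.46, 0.16], [-0.0, -0.0, 6.18])
```

>>> {"api": "apply_moves", "payload": {"moves": [[[-17.2, 17.46, 0.1], [0, 0, 6.18], -0.29], [[-17.2, 17.46, 0.1], [0, 0, 6.18], -0.29], [[-17.2, 17.46, 0.1], [0, 0, 6.18], -0.29], [[-17.2, 17.46, 0.1], [0, 0, 6.18], -0.29], [[-17.2, 17.46, 0.1], [0, 0, 6.18], -0.29], [[-17.2, 17.46, 0.1], [0, 0, 6.18], -0.29], [[-17.2, 17.46, 0.1], [0, 0, 6.18], -0.29], [[-17.2, 17.46, 0.1], [0, 0, 6.18], -0.29], [[-17.2, 17.46, 0.1], [0, 0, 6.18], -0.29], [[-17.2, 17.46, 0.1], [0, 0, 6.18], -0.29], [[-17.2, 17.46, 0.1], [0, 0, 6.18], -0.29], [[-17.2, 17.46, 0.1], [0, 0, 6.18], -0.29], [[-17.2, 17.46, 0.1], [0, 0, 6.18], -0.29], [[-17.2, 17.46, 0.1], [0, 0, 6.18], -0.29], [[-17.2, 17.46, 0.1], [0, 0, 6.18], -0.29], [[-17.2, 17.46, 0.1], [0, 0, 6.18], -0.29]], "force": 20}}

```text
t: 3.45
eef_pos: [0.5, 0.0231, 0.3014]
tool_rot: [-0.0, 1.0, 0.013, -0.0]
contact_force: [-0.1, 0.0, -0.4]
gripper_width: 0.353
```

```bash
cat >> h.py <<'E'
def wray(c,rc,o):
    m=np.array(c['mtx']); u=(rc[1]-m[0,2])/m[0,0]; v=(rc[0]-m[1,2])/m[1,1]; r=np.hypot(u,v)
    d=np.array([u/r*np.sin(r),-v/r*np.sin(r),-np.cos(r)]); H=np.array(c['hand_eye']); Rt=rot(o['tool_rot']).as_matrix()
    return o['eef_pos']+Rt@H[:3,3], Rt@H[:3,:3]@d
def watz(c,rc,o,z):
    e,d=wray(c,rc,o); return e+d*(z-e[2])/d[2]
E
python3 - <<'E'
from h import *
o=get_obs(); c=read_camera('wrist'); save(c,'w1.png'); print(o['eef_pos'],o['q'],o['contact_force'],o['gripper_width'],c['mtx'],c['hand_eye'])
print(look_for('wrist','handle')[:2])
E
```

```text
[0.49997758 0.02314722 0.30140394] [-0.61373158  0.20063734  0.51156632  1.99454718 -0.11825182  0.97479802
 -0.01728155] [-0.11267572  0.04596847 -0.43197817] 0.3533320604603894 [[297.31863964   0.         255.07642851]
 [  0.         297.31863964 192.59018207]
 [  0.           0.           1.        ]] [[ 9.99999808e-01  4.00645185e-04  4.73064611e-04 -7.05445022e-05]
 [ 5.17976003e-04 -9.59259377e-01 -2.82526423e-01 -7.18718821e-02]
 [ 3.40598813e-04  2.82526614e-01 -9.59259400e-01 -6.93158237e-02]
 [ 0.00000000e+00  0.00000000e+00  0.00000000e+00  1.00000000e+00]]
[{'pixel': [165.6, 396.4], 'conf': 0.97}, {'pixel': [342.2, 357.9], 'conf': 0.5}]
```

View pics/w1.png

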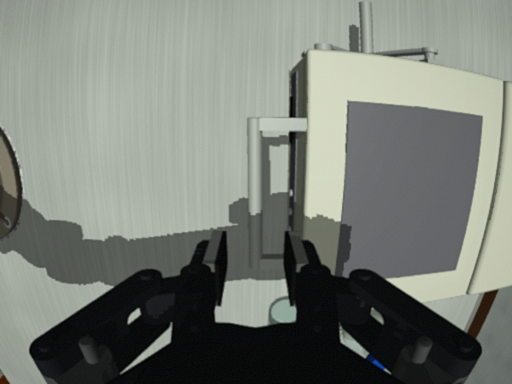

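```bash
python3 - <<'E'
from h import *
o=get_obs(); c=read_camera('wrist')
for rc,z in (((125,254),.138),((180,254.5),.138),((235,255),.138),((119,254),.138),((261,262),.138),((50,308),.144),((270,337),.144),((53,366),.058),((2,364),.058)): print(rc,np.round(watz(c,rc,o,z),4))
print(W([[-.142,0,.138],[-.142,.055,.138],[-.142,-.055,.138],[-.1,.12,.144]]))
E
```

```text
(125, 254) [0.4975 0.0811 0.138 ]
(180, 254.5) [0.499  0.0369 0.138 ]
(235, 255) [ 0.5007 -0.0116  0.138 ]
(119, 254) [0.4974 0.0858 0.138 ]
(261, 262) [ 0.5076 -0.0371  0.138 ]
(50, 308) [0.5367 0.1414 0.144 ]
(270, 337) [ 0.576  -0.0432  0.144 ]
(53, 366) [0.616 0.163 0.058]
(2, 364) [0.614  0.2236 0.058 ]
[[ 0.50104799  0.02330842  0.138     ]
 [ 0.49961815  0.07828983  0.138     ]
 [ 0.50247783 -0.031673    0.138     ]
 [ 0.53991415  0.14435974  0.144     ]]
```

>>> {"api": "apply_moves", "payload": {"moves": [[[-0.03, 0, 1.5], [0, 0, 0], -0.29], [[-0.03, 0, 2.5], [0, 0, 0], -0.29], [[-0.03, 0, 3.3], [0, 0, 0], -0.29], [[-0.03, 0, 4.0], [0, 0, 0], -0.29], [[-0.03, 0, 4.36], [0, 0, 0], -0.29], [[-0.03, 0, 4.36], [0, 0, 0], -0.29], [[-0.03, 0, 4.36], [0, 0, 0], -0.29]]}}

```text
t: 4.47
eef_pos: [0.4997, 0.0228, 0.193]
tool_rot: [-0.0, 1.0, 0.013, 0.001]
contact_force: [-0.2, -0.2, 1.1]
gripper_width: 0.356
```

```bash
sed -i 's/^CH=.*/CH=np.array([0.6415,0.026,0.03])/' h.py; python3 - <<'E'
from h import *
o=get_obs(); c=read_camera('wrist'); save(c,'w2.png'); print(o['eef_pos'],o['contact_force'],o['gripper_width'])
E
```

```text
[0.49970179 0.02283196 0.19300482] [-0.15711982 -0.21946762  1.14652244] 0.3557240134793154
```

View pics/w2.png

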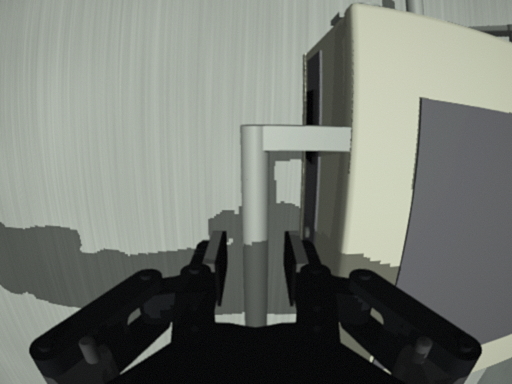

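>>> {"api": "apply_moves", "payload": {"moves": [[[0, 0, 0], [0, 0, 0], -0.6], [[0, 0, 0], [0, 0, 0], -0.75], [[0, 0, 0], [0, 0, 0], -1], [[0, 0, 0], [0, 0, 0], -1], [[0, 0, 0], [0, 0, 0], -1], [[0, 0, 0], [0, 0, 0], -1]], "force": 25}}

```text
t: 5.28
eef_pos: [0.4997, 0.0229, 0.1926]
tool_rot: [-0.0, 1.0, 0.013, 0.0]
contact_force: [2.6, 0.3, 0.8]
gripper_width: 0.13
```

```bash
cat >> h.py <<'E'
def arc(t0,t1,n,jaw=-1,f=.033,rho=.24213):
    out=[]
    for t in np.linspace(t0,t1,n+1)[1:]:
        out.append([[round(rho*(np.cos(t0+f)-np.cos(t+f))/.025,2),0,-round(rho*(np.sin(t+f)-np.sin(t0+f))/.025,2)],[0,0,0],jaw])
    print(out)
E
python3 - <<'E'
from h import *
arc(0,.2,10); arc(.2,.7,18);arc(.7,.8,6)
E
```

```text
[[[np.float64(0.01), 0, np.float64(-0.19)], [0, 0, 0], -1], [[np.float64(0.02), 0, np.float64(-0.39)], [0, 0, 0], -1], [[np.float64(0.04), 0, np.float64(-0.58)], [0, 0, 0], -1], [[np.float64(0.06), 0, np.float64(-0.77)], [0, 0, 0], -1], [[np.float64(0.08), 0, np.float64(-0.96)], [0, 0, 0], -1], [[np.float64(0.11), 0, np.float64(-1.16)], [0, 0, 0], -1], [[np.float64(0.14), 0, np.float64(-1.35)], [0, 0, 0], -1], [[np.float64(0.17), 0, np.float64(-1.54)], [0, 0, 0], -1], [[np.float64(0.21), 0, np.float64(-1.73)], [0, 0, 0], -1], [[np.float64(0.26), 0, np.float64(-1.92)], [0, 0, 0], -1]]
[[[np.float64(0.07), 0, np.float64(-0.26)], [0, 0, 0], -1], [[np.float64(0.14), 0, np.float64(-0.52)], [0, 0, 0], -1], [[np.float64(0.22), 0, np.float64(-0.78)], [0, 0, 0], -1], [[np.float64(0.31), 0, np.float64(-1.03)], [0, 0, 0], -1], [[np.float64(0.4), 0, np.float64(-1.28)], [0, 0, 0], -1], [[np.float64(0.5), 0, np.float64(-1.53)], [0, 0, 0], -1], [[np.float64(0.61), 0, np.float64(-1.78)], [0, 0, 0], -1], [[np.float64(0.72), 0, np.float64(-2.02)], [0, 0, 0], -1], [[np.float64(0.85), 0, np.float64(-2.2
[... 204 characters left out ...]
oat64(1.4), 0, np.float64(-3.19)], [0, 0, 0], -1], [[np.float64(1.55), 0, np.float64(-3.41)], [0, 0, 0], -1], [[np.float64(1.71), 0, np.float64(-3.62)], [0, 0, 0], -1], [[np.float64(1.88), 0, np.float64(-3.83)], [0, 0, 0], -1], [[np.float64(2.05), 0, np.float64(-4.04)], [0, 0, 0], -1], [[np.float64(2.23), 0, np.float64(-4.24)], [0, 0, 0], -1]]
[[[np.float64(0.11), 0, np.float64(-0.12)], [0, 0, 0], -1], [[np.float64(0.22), 0, np.float64(-0.24)], [0, 0, 0], -1], [[np.float64(0.33), 0, np.float64(-0.35)], [0, 0, 0], -1], [[np.float64(0.45), 0, np.float64(-0.47)], [0, 0, 0], -1], [[np.float64(0.56), 0, np.float64(-0.58)], [0, 0, 0], -1], [[np.float64(0.68), 0, np.float64(-0.69)], [0, 0, 0], -1]]
```

>>> {"api": "apply_moves", "payload": {"moves": [[[0, 0, -0.05], [0, 0, 0], -1], [[0, 0, -0.12], [0, 0, 0], -1], [[0.01, 0, -0.19], [0, 0, 0], -1], [[0.01, 0, -0.29], [0, 0, 0], -1], [[0.02, 0, -0.39], [0, 0, 0], -1]]}}

```text
t: 5.9
eef_pos: [0.5001, 0.0229, 0.2024]
tool_rot: [-0.0, 1.0, 0.013, 0.0]
contact_force: [6.0, 0.6, -3.1]
gripper_width: 0.129
```

>>> {"api": "apply_moves", "payload": {"moves": [[[0.05, 0, -0.19], [0, 0, 0], -1], [[0.08, 0, -0.38], [0, 0, 0], -1], [[0.1, 0, -0.57], [0, 0, 0], -1], [[0.13, 0, -0.77], [0, 0, 0], -1], [[0.16, 0, -0.96], [0, 0, 0], -1], [[0.19, 0, -1.15], [0, 0, 0], -1], [[0.23, 0, -1.34], [0, 0, 0], -1], [[0.28, 0, -1.53], [0, 0, 0], -1]]}}

```text
t: 6.9
eef_pos: [0.506, 0.023, 0.2404]
tool_rot: [-0.0, 1.0, 0.013, -0.001]
contact_force: [-2.7, 1.0, -2.2]
gripper_width: 0.129
```

>>> {"api": "apply_moves", "payload": {"moves": [[[0.05, 0, -0.26], [0, 0, 0], -1], [[0.12, 0, -0.52], [0, 0, 0], -1], [[0.2, 0, -0.78], [0, 0, 0], -1], [[0.29, 0, -1.03], [0, 0, 0], -1], [[0.38, 0, -1.28], [0, 0, 0], -1], [[0.48, 0, -1.53], [0, 0, 0], -1], [[0.59, 0, -1.78], [0, 0, 0], -1], [[0.7, 0, -2.02], [0, 0, 0], -1], [[0.83, 0, -2.26], [0, 0, 0], -1]]}}

```text
t: 8.02
eef_pos: [0.5262, 0.0236, 0.2969]
tool_rot: [-0.0, 1.0, 0.013, -0.002]
contact_force: [-8.0, 0.6, 0.6]
gripper_width: 0.131
```

```bash
cat >> h.py <<'E'
def ten(F,th):
    a=th+.033; F=-np.array(F); print('tang(up) %.1f radial(out) %.1f'%(F[0]*np.sin(a)+F[2]*np.cos(a), -F[0]*np.cos(a)+F[2]*np.sin(a)))
E
python3 - <<'E'
from h import *
arc(.45,.75,12)
E
```

```text
[[[np.float64(0.12), 0, np.float64(-0.21)], [0, 0, 0], -1], [[np.float64(0.24), 0, np.float64(-0.42)], [0, 0, 0], -1], [[np.float64(0.36), 0, np.float64(-0.63)], [0, 0, 0], -1], [[np.float64(0.49), 0, np.float64(-0.83)], [0, 0, 0], -1], [[np.float64(0.63), 0, np.float64(-1.03)], [0, 0, 0], -1], [[np.float64(0.77), 0, np.float64(-1.23)], [0, 0, 0], -1], [[np.float64(0.91), 0, np.float64(-1.42)], [0, 0, 0], -1], [[np.float64(1.06), 0, np.float64(-1.61)], [0, 0, 0], -1], [[np.float64(1.22), 0, np.float64(-1.8)], [0, 0, 0], -1], [[np.float64(1.38), 0, np.float64(-1.98)], [0, 0, 0], -1], [[np.float64(1.54), 0, np.float64(-2.16)], [0, 0, 0], -1], [[np.float64(1.71), 0, np.float64(-2.33)], [0, 0, 0], -1]]
```

>>> {"api": "apply_moves", "payload": {"moves": [[[0.09, 0, -0.22], [0, 0, 0], -1], [[0.2, 0, -0.44], [0, 0, 0], -1], [[0.32, 0, -0.65], [0, 0, 0], -1], [[0.45, 0, -0.85], [0, 0, 0], -1], [[0.59, 0, -1.05], [0, 0, 0], -1], [[0.73, 0, -1.25], [0, 0, 0], -1], [[0.87, 0, -1.44], [0, 0, 0], -1], [[1.02, 0, -1.63], [0, 0, 0], -1], [[1.18, 0, -1.82], [0, 0, 0], -1]]}}

```text
t: 9.15
eef_pos: [0.5554, 0.0245, 0.3426]
tool_rot: [-0.0, 1.0, 0.013, -0.002]
contact_force: [-10.9, 1.7, 4.1]
gripper_width: 0.125
```

```bash
python3 - <<'E'
from h import *
arc(.678,.798,6);arc(.8,.86,6)
E
```

```text
[[[np.float64(0.13), 0, np.float64(-0.15)], [0, 0, 0], -1], [[np.float64(0.26), 0, np.float64(-0.29)], [0, 0, 0], -1], [[np.float64(0.39), 0, np.float64(-0.43)], [0, 0, 0], -1], [[np.float64(0.53), 0, np.float64(-0.57)], [0, 0, 0], -1], [[np.float64(0.67), 0, np.float64(-0.7)], [0, 0, 0], -1], [[np.float64(0.81), 0, np.float64(-0.83)], [0, 0, 0], -1]]
[[[np.float64(0.07), 0, np.float64(-0.06)], [0, 0, 0], -1], [[np.float64(0.14), 0, np.float64(-0.13)], [0, 0, 0], -1], [[np.float64(0.22), 0, np.float64(-0.19)], [0, 0, 0], -1], [[np.float64(0.29), 0, np.float64(-0.25)], [0, 0, 0], -1], [[np.float64(0.37), 0, np.float64(-0.32)], [0, 0, 0], -1], [[np.float64(0.44), 0, np.float64(-0.38)], [0, 0, 0], -1]]
```

>>> {"api": "apply_moves", "payload": {"moves": [[[0.09, 0, -0.18], [0, 0, 0], -1], [[0.2, 0, -0.34], [0, 0, 0], -1], [[0.32, 0, -0.48], [0, 0, 0], -1], [[0.46, 0, -0.62], [0, 0, 0], -1], [[0.6, 0, -0.75], [0, 0, 0], -1], [[0.74, 0, -0.87], [0, 0, 0], -1]]}}

```text
t: 9.9
eef_pos: [0.575, 0.0251, 0.3645]
tool_rot: [-0.0, 1.0, 0.013, -0.001]
contact_force: [-8.7, 1.4, 4.3]
gripper_width: 0.129
```

>>> {"api": "apply_moves", "payload": {"moves": [[[0.05, 0, -0.09], [0, 0, 0], -1], [[0.12, 0, -0.16], [0, 0, 0], -1], [[0.2, 0, -0.22], [0, 0, 0], -1], [[0.27, 0, -0.28], [0, 0, 0], -1]]}}

```text
t: 10.4
eef_pos: [0.5821, 0.0254, 0.3715]
tool_rot: [-0.0, 1.0, 0.013, -0.001]
contact_force: [-6.2, 2.5, 1.4]
gripper_width: 0.123
```

>>> {"api": "apply_moves", "payload": {"moves": [[[0.045, 0, -0.04], [0, 0, 0], -1], [[0.09, 0, -0.08], [0, 0, 0], -1]]}}

```text
t: 10.65
eef_pos: [0.5844, 0.0254, 0.3735]
tool_rot: [-0.0, 1.0, 0.013, -0.0]
contact_force: [-6.2, 2.5, 1.1]
gripper_width: 0.126
```

>>> {"api": "apply_moves", "payload": {"moves": [[[0.03, 0, -0.025], [0, 0, 0], -1], [[0.065, 0, -0.05], [0, 0, 0], -1]]}}

```text
t: 10.9
eef_pos: [0.5859, 0.0255, 0.3748]
tool_rot: [-0.0, 1.0, 0.013, -0.001]
contact_force: [-6.3, 1.9, 2.1]
gripper_width: 0.125
```

>>> {"api": "apply_moves", "payload": {"moves": [[[0.03, 0, -0.025], [0, 0, 0], -1], [[0.065, 0, -0.05], [0, 0, 0], -1]]}}

```text
t: 11.15
eef_pos: [0.5875, 0.0255, 0.3762]
tool_rot: [-0.0, 1.0, 0.013, -0.001]
contact_force: [-7.4, 2.7, 3.9]
gripper_width: 0.129
```

>>> {"api": "apply_moves", "payload": {"moves": [[[0.03, 0, -0.025], [0, 0, 0], -1], [[0.065, 0, -0.05], [0, 0, 0], -1]]}}

```text
t: 11.4
eef_pos: [0.589, 0.0255, 0.3775]
tool_rot: [-0.0, 1.0, 0.013, -0.001]
contact_force: [-8.0, 3.1, 5.0]
gripper_width: 0.128
```

>>> {"api": "apply_moves", "payload": {"moves": [[[0.02, 0, -0.04], [0, 0, 0], -1], [[0.05, 0, -0.065], [0, 0, 0], -1]]}}

```text
t: 11.65
eef_pos: [0.5906, 0.0256, 0.3789]
tool_rot: [-0.0, 1.0, 0.013, -0.0]
contact_force: [-5.6, 2.7, 0.9]
gripper_width: 0.128
```

>>> {"api": "apply_moves", "payload": {"moves": [[[0.03, 0, -0.025], [0, 0, 0], -1], [[0.065, 0, -0.05], [0, 0, 0], -1]]}}

```text
t: 11.9
eef_pos: [0.5922, 0.0256, 0.3802]
tool_rot: [-0.0, 1.0, 0.013, -0.0]
contact_force: [-6.1, 2.2, 2.0]
gripper_width: 0.128
```

>>> {"api": "apply_moves", "payload": {"moves": [[[0.03, 0, -0.025], [0, 0, 0], -1], [[0.065, 0, -0.05], [0, 0, 0], -1]]}}

```text
t: 12.15
eef_pos: [0.5938, 0.0257, 0.3815]
tool_rot: [-0.0, 1.0, 0.013, -0.0]
contact_force: [-5.3, 3.1, 2.2]
gripper_width: 0.133
```

>>> {"api": "apply_moves", "payload": {"moves": [[[0.03, 0, -0.025], [0, 0, 0], -1], [[0.065, 0, -0.05], [0, 0, 0], -1]]}}

```text
t: 12.4
eef_pos: [0.5954, 0.0258, 0.3828]
tool_rot: [-0.0, 1.0, 0.013, -0.0]
contact_force: [-5.7, 2.6, 3.5]
gripper_width: 0.127
```

>>> {"api": "apply_moves", "payload": {"moves": [[[0.03, 0, -0.025], [0, 0, 0], -1], [[0.065, 0, -0.05], [0, 0, 0], -1]]}}

```text
t: 12.65
eef_pos: [0.597, 0.0258, 0.3841]
tool_rot: [-0.0, 1.0, 0.013, -0.0]
contact_force: [-6.1, 4.3, 2.1]
gripper_width: 0.127
```

>>> {"api": "apply_moves", "payload": {"moves": [[[0.03, 0, -0.025], [0, 0, 0], -1], [[0.065, 0, -0.05], [0, 0, 0], -1]]}}

```text
t: 12.9
eef_pos: [0.5988, 0.0259, 0.3854]
tool_rot: [-0.0, 1.0, 0.013, -0.0]
contact_force: [-5.1, 3.4, 2.5]
gripper_width: 0.123
```

>>> {"api": "apply_moves", "payload": {"moves": [[[0.03, -0.01, -0.025], [0, 0, 0], -1], [[0.065, -0.02, -0.045], [0, 0, 0], -1]]}}

```text
t: 13.15
eef_pos: [0.6003, 0.026, 0.3866]
tool_rot: [-0.0, 1.0, 0.013, -0.0]
contact_force: [-7.1, 1.9, 3.7]
gripper_width: 0.125
```

>>> {"api": "apply_moves", "payload": {"moves": [[[0.03, 0, -0.025], [0, 0, 0], -1], [[0.065, 0, -0.045], [0, 0, 0], -1]]}}

```text
t: 13.4
eef_pos: [0.602, 0.0261, 0.3879]
tool_rot: [-0.0, 1.0, 0.013, -0.0]
contact_force: [-6.9, 2.2, 4.2]
gripper_width: 0.127
```

>>> {"api": "apply_moves", "payload": {"moves": [[[0.03, 0, -0.025], [0, 0, 0], -1], [[0.065, 0, -0.045], [0, 0, 0], -1]]}}

```text
t: 13.65
eef_pos: [0.6037, 0.0261, 0.3891]
tool_rot: [-0.0, 1.0, 0.013, 0.0]
contact_force: [-5.8, 2.0, 4.5]
gripper_width: 0.123
```

>>> {"api": "apply_moves", "payload": {"moves": [[[0.03, 0, -0.02], [0, 0, 0], -1], [[0.065, 0, -0.045], [0, 0, 0], -1]]}}

```text
t: 13.9
eef_pos: [0.6057, 0.0262, 0.3906]
tool_rot: [-0.0, 1.0, 0.013, 0.001]
contact_force: [-7.0, 2.1, 3.0]
gripper_width: 0.129
```

>>> {"api": "apply_moves", "payload": {"moves": [[[0.03, 0, -0.02], [0, 0, 0], -1], [[0.065, 0, -0.045], [0, 0, 0], -1]]}}

```text
t: 14.15
eef_pos: [0.606, 0.0261, 0.3906]
tool_rot: [-0.0, 1.0, 0.013, -0.001]
contact_force: [-10.5, 2.5, 1.3]
gripper_width: 0.13
```

```bash
python3 - <<'E'
from h import *
for n in ['scene','top']: save(read_camera(n),n+'1.png')
E
```

```text
(no output)
```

View pics/scene1.png

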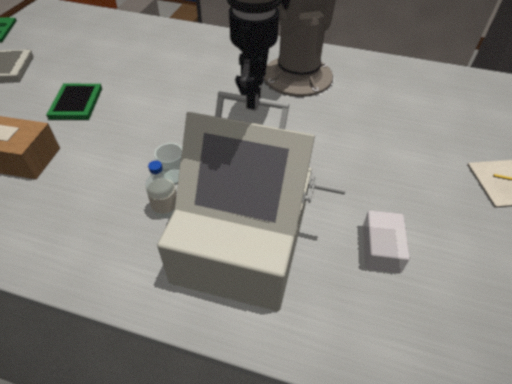

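>>> {"api": "apply_moves", "payload": {"moves": [[[0.015, 0, -0.01], [0, 0, 0], -1], [[0.015, 0, -0.01], [0, 0, 0], -1]]}}

```text
t: 14.5
eef_pos: [0.6061, 0.0261, 0.3906]
tool_rot: [-0.0, 1.0, 0.013, -0.002]
contact_force: [-10.0, 1.7, 2.8]
gripper_width: 0.129
```

>>> {"api": "apply_moves", "payload": {"moves": [[[-0.02, 0, 0.01], [0, 0, 0], -1], [[-0.04, 0, 0.025], [0, 0, 0], -1], [[-0.06, 0, 0.04], [0, 0, 0], -1], [[-0.08, 0, 0.05], [0, 0, 0], -1], [[-0.08, 0, 0.05], [0, 0, 0], -1], [[-0.08, 0, 0.05], [0, 0, 0], -1]]}}

```text
t: 15.25
eef_pos: [0.6048, 0.0261, 0.3899]
tool_rot: [-0.0, 1.0, 0.013, -0.001]
contact_force: [-7.2, 2.4, 3.5]
gripper_width: 0.131
```

>>> {"api": "apply_moves", "payload": {"moves": [[[-0.02, 0, 0.015], [0, 0, 0], -1], [[-0.04, 0, 0.025], [0, 0, 0], -1], [[-0.04, 0, 0.025], [0, 0, 0], -1], [[-0.04, 0, 0.025], [0, 0, 0], -1]]}}

```text
t: 15.75
eef_pos: [0.604, 0.0261, 0.3893]
tool_rot: [-0.0, 1.0, 0.013, -0.0]
contact_force: [-8.2, 1.9, 3.0]
gripper_width: 0.127
```

>>> {"api": "apply_moves", "payload": {"moves": [[[-0.02, 0, 0.015], [0, 0, 0], -1], [[-0.04, 0, 0.025], [0, 0, 0], -1], [[-0.04, 0, 0.025], [0, 0, 0], -1], [[-0.04, 0, 0.025], [0, 0, 0], -1]]}}

```text
t: 16.25
eef_pos: [0.6031, 0.0261, 0.3887]
tool_rot: [-0.0, 1.0, 0.013, -0.0]
contact_force: [-6.7, 2.2, 2.0]
gripper_width: 0.124
```

>>> {"api": "apply_moves", "payload": {"moves": [[[-0.02, 0, 0.015], [0, 0, 0], -1], [[-0.04, 0, 0.025], [0, 0, 0], -1], [[-0.04, 0, 0.025], [0, 0, 0], -1], [[-0.04, 0, 0.025], [0, 0, 0], -1]]}}

```text
t: 16.75
eef_pos: [0.6024, 0.0261, 0.3883]
tool_rot: [-0.0, 1.0, 0.013, 0.0]
contact_force: [-5.7, 1.9, 2.7]
gripper_width: 0.126
```

```bash
python3 - <<'E'
from h import *
a=cv2.imread('pics/scene1.png'); c=read_camera('scene'); save(c,'scene2.png'); b=c['color'][:,:,::-1]
k=cv2.imread('pics/top1.png');c2=read_camera('top'); save(c2,'top2.png');l=c2['color'][:,:,::-1]
im=np.vstack([np.hstack([cv2.resize(x[140:240,270:360],None,fx=4,fy=3,interpolation=2) for x in(a,b)]),np.hstack([cv2.resize(x[150:240,180:270],None,fx=4,fy=3,interpolation=2) for x in(k,l)])]); cv2.imwrite('pics/cmp.png',im); print(im.shape)
e,d=c['eye'],0
for z in (.154,.165): print(z,proj(c,W([[-.015,.177,.154],[-.022,.177,.165]])))
E
```

```text
(570, 720, 3)
0.154 [[333.9084302  192.19030963]
 [335.26663277 186.07689022]]
0.165 [[333.9084302  192.19030963]
 [335.26663277 186.07689022]]
```

View pics/cmp.png

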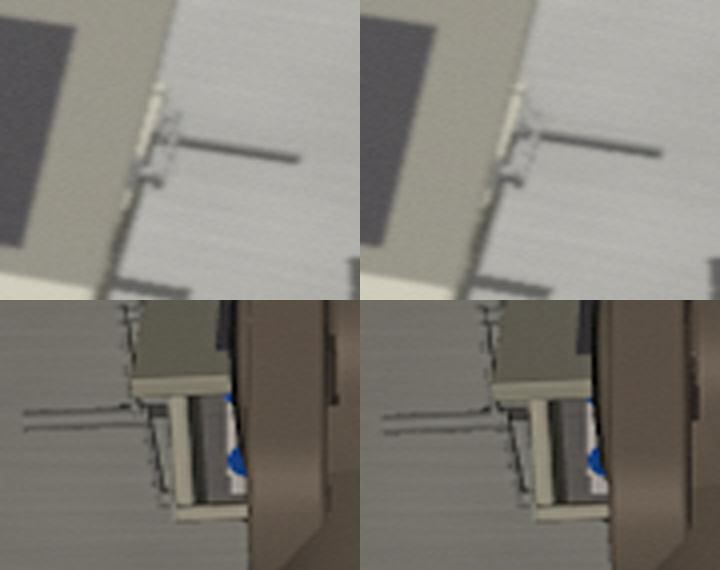

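```bash
python3 - <<'E'
from h import *
c=read_camera('scene');t=read_camera('top')
P=W([[-.015,.197,.154],[-.022,.197,.165],[-.008,.197,.142]]); print(proj(c,P),proj(t,P))
for q in('push_bar',):
    print(look_for('scene',q)[:1],look_for('top',q)[:1])
E
```

```text
[[343.83438501 194.24873669]
 [345.24612758 188.12052744]
 [342.34811463 200.63219471]] [[186.45849143 188.5758246 ]
 [185.62572773 191.44237411]
 [187.35505297 185.81078958]]
[{'pixel': [182.9, 330.4], 'conf': 0.49}] [{'pixel': [189.9, 196.0], 'conf': 0.48}]
```

>>> {"api": "apply_moves", "payload": {"moves": [[[-0.02, 0, 0.015], [0, 0, 0], -1], [[-0.04, 0, 0.025], [0, 0, 0], -1], [[-0.04, 0, 0.025], [0, 0, 0], -1], [[-0.04, 0, 0.025], [0, 0, 0], -1]]}}

```text
t: 17.55
eef_pos: [0.6017, 0.0261, 0.3878]
tool_rot: [-0.0, 1.0, 0.013, 0.001]
contact_force: [-4.2, 3.1, 6.3]
gripper_width: 0.124
```

>>> {"api": "apply_moves", "payload": {"moves": [[[-0.02, 0, 0.015], [0, 0, 0], -1], [[-0.04, 0, 0.025], [0, 0, 0], -1], [[-0.04, 0, 0.025], [0, 0, 0], -1], [[-0.04, 0, 0.025], [0, 0, 0], -1]]}}

```text
t: 18.05
eef_pos: [0.6012, 0.026, 0.3875]
tool_rot: [-0.0, 1.0, 0.013, 0.002]
contact_force: [-3.0, 2.0, 6.6]
gripper_width: 0.126
```

```bash
python3 - <<'E'
from h import *
a=cv2.imread('pics/scene1.png'); c=read_camera('scene'); save(c,'scene3.png'); b=c['color'][:,:,::-1]
k=cv2.imread('pics/top1.png');c2=read_camera('top'); save(c2,'top3.png');l=c2['color'][:,:,::-1]
im=np.vstack([np.hstack([cv2.resize(x[140:240,270:360],None,fx=4,fy=3,interpolation=2) for x in(a,b)]),np.hstack([cv2.resize(x[150:240,180:270],None,fx=4,fy=3,interpolation=2) for x in(k,l)])]); cv2.imwrite('pics/cmp.png',im); print(im.shape)
E
```

```text
(570, 720, 3)
```

View pics/cmp.png

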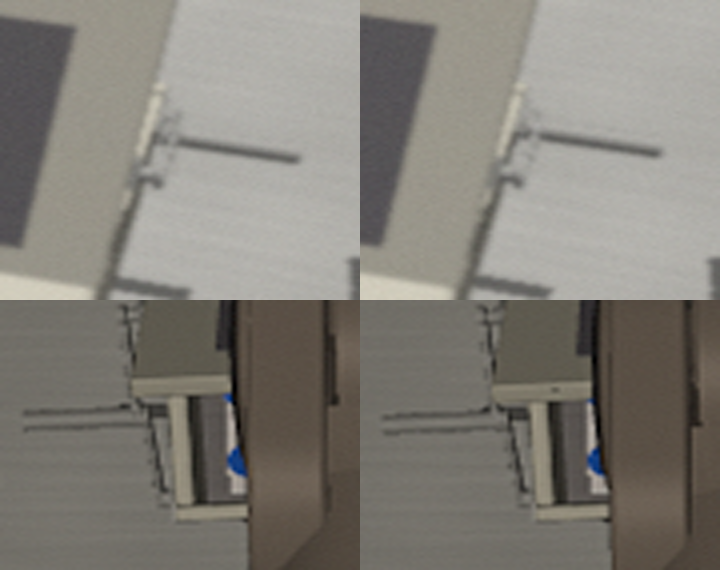

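>>> {"api": "apply_moves", "payload": {"moves": [[[0, 0, 0], [0, 0, 0], -0.7], [[0, 0, 0], [0, 0, 0], -0.5], [[0, 0, 0], [0, 0, 0], -0.29], [[0, 0, 0], [0, 0, 0], -0.29], [[0, 0, 0], [0, 0, 0], -0.29]]}}

```text
t: 18.77
eef_pos: [0.6003, 0.0259, 0.3862]
tool_rot: [0.0, 1.0, 0.013, 0.0]
contact_force: [-0.4, 0.0, 0.7]
gripper_width: 0.359
```

```bash
python3 - <<'E'
from h import *
o=get_obs(); c=read_camera('wrist'); save(c,'w3.png'); print(o['eef_pos'],o['contact_force'])
E
```

```text
[0.60026909 0.02591372 0.38618817] [-0.39851579  0.03976415  0.68023785]
```

View pics/w3.png

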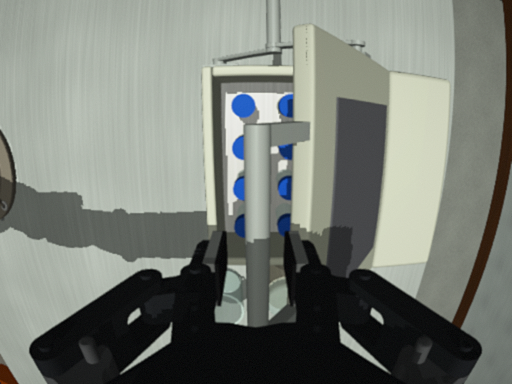

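>>> {"api": "apply_moves", "payload": {"moves": [[[0, 0, -0.8], [0, 0, 0], -0.29], [[0, 0, -2], [0, 0, 0], -0.29], [[0, 0, -3], [0, 0, 0], -0.29], [[0, 0, -3.6], [0, 0, 0], -0.29], [[0, 0, -3.6], [0, 0, 0], -0.29], [[0, 0, -3.6], [0, 0, 0], -0.29], [[0, 0, -3.6], [0, 0, 0], -1], [[0, 0, -3.6], [0, 0, 0], -1], [[0, 0, -3.6], [0, 0, 0], -1], [[0, 0, -3.6], [0, 0, 0], -1], [[0, 0, -3.6], [0, 0, 0], -1], [[0, 0, -3.6], [0, 0, 0], -1]]}}

```text
t: 20.32
eef_pos: [0.6002, 0.026, 0.4763]
tool_rot: [-0.0, 1.0, 0.013, 0.0]
contact_force: [-0.0, -0.5, -0.1]
gripper_width: 0.001
```

```bash
python3 - <<'E'
from h import *
o=get_obs(); c=read_camera('wrist'); save(c,'w4.png'); save(read_camera('scene'),'scene4.png'); save(read_camera('top'),'top4.png');print(o['t'],o['eef_pos'],o['contact_force'])
for n in('wrist','scene','top'): print(look_for(n,'push_bar')[:2])
E
```

```text
20.325 [0.60023265 0.02599331 0.47629442] [-0.01853445 -0.53108952 -0.06457627]
[{'pixel': [32.6, 270.8], 'conf': 0.93}, {'pixel': [161.3, 312.5], 'conf': 0.73}]
[{'pixel': [184.5, 330.6], 'conf': 0.58}]
[{'pixel': [188.7, 199.3], 'conf': 0.42}]
```

View pics/w4.png

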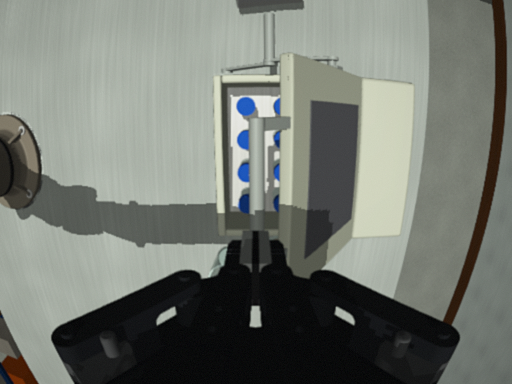

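View pics/scene4.png

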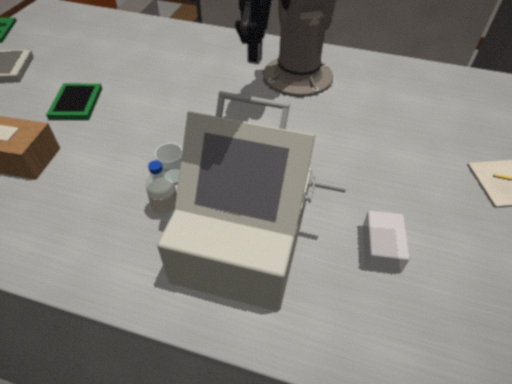

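View pics/top4.png

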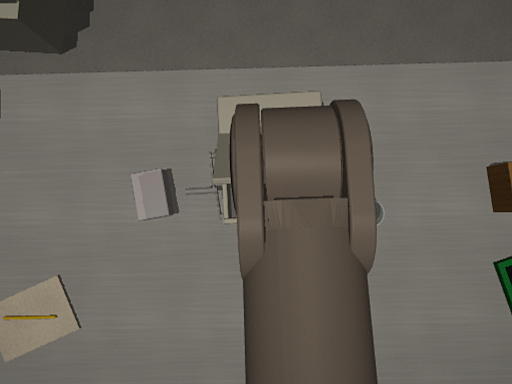

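```bash
python3 - <<'E'
from h import *
o=get_obs(); w=read_camera('wrist'); c=read_camera('scene')
im=np.hstack([cv2.resize(w['color'][0:90,200:350,::-1],None,fx=2.6,fy=4,interpolation=2),cv2.resize(c['color'][150:240,290:370,::-1],None,fx=4,fy=4,interpolation=2)]);cv2.imwrite('pics/z.png',im);print(im.shape)
cand=[wray(w,(40,268.7),o),wray(w,(20,268.2),o)]
s=[ray(c,(190,344.5)),ray(c,(187.3,330))]
yw=rot(o['tool_rot']).apply([0,-1,0])
def xz(r,y): # point on ray at local y
    e,d=r; l=lambda p:((p[0]-CH[0])*np.cos(CH[2])+(p[1]-CH[1])*np.sin(CH[2]), -(p[0]-CH[0])*np.sin(CH[2])+(p[1]-CH[1])*np.cos(CH[2]),p[2])
    e=np.array(l(e)); d=np.array(l(np.array(r[0])+d))-e
    return e,d
# bar axis: local (x,*,z): each ray gives line in xz plane
for a in cand:
  for b in s:
    ea,da=xz(a,0);eb,db=xz(b,0)
    M=np.c_[da[[0,2]],-db[[0,2]]]; k=np.linalg.solve(M,eb[[0,2]]-ea[[0,2]])
    print('xz',ea[[0,2]]+k[0]*da[[0,2]],'y',(ea+k[0]*da)[1],(eb+k[1]*db)[1])
E
```

```text
(360, 710, 3)
xz [-0.02334938  0.15765411] y 0.16268923870796656 0.19668500583223442
xz [-0.02331347  0.15686796] y 0.16287081360891842 0.16745247888683662
xz [-0.0237629   0.15720408] y 0.19080072738910978 0.19671787473478777
xz [-0.0237278   0.15641642] y 0.19103944702654524 0.16746343643828973
```

View pics/z.png

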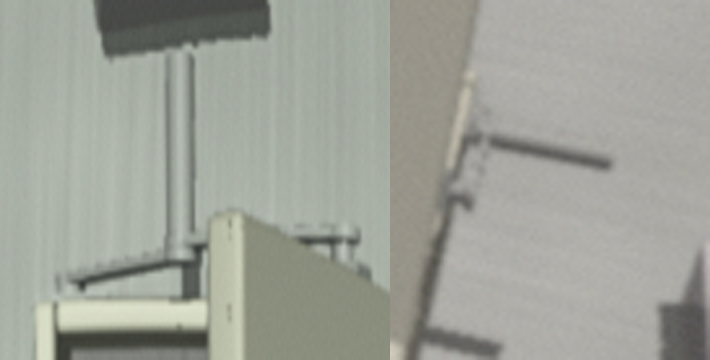

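```bash
cat >> h.py <<'E'
TI=0.607
def pushpose(s,y=.18,K=(-.021,.160)):
    # tip s metres before bar surface (7mm radius) along push dir
    u=np.array([.57,0,-.82]); u/=np.linalg.norm(u)
    tip=np.array([K[0],y,K[1]])-u*(s+.007)
    return W(tip-u*.0726)[0]
E
python3 - <<'E'
from h import *
Rt=down(.03,TI); print(Rt.apply([0,0,1]))
print(row([.56,.206,.42],Rt)); print(pushpose(.04),row(pushpose(.04),Rt))
E
```

```text
[ 0.57014928  0.01710961 -0.82136293]
([-1.42, -7.24, 2.25], [0.01, 3.48, -0.02])
[0.54687676 0.20324148 0.25820467] ([-1.95, -7.14, 8.72], [0.01, 3.48, -0.02])
```

>>> {"api": "apply_moves", "payload": {"moves": [[[-0.4, -2, 0.3], [0, 0.5, 0], -1], [[-0.8, -4, 0.6], [0, 1.2, 0], -1], [[-1.2, -5.5, 1.2], [0, 2, 0], -1], [[-1.4, -6.7, 1.8], [0, 2.8, 0], -1], [[-1.42, -7.24, 2.25], [0, 3.48, 0], -1], [[-1.42, -7.24, 2.25], [0, 3.48, 0], -1], [[-1.42, -7.24, 2.25], [0, 3.48, 0], -1], [[-1.42, -7.24, 2.25], [0, 3.48, 0], -1]]}}

```text
t: 21.72
eef_pos: [0.5613, 0.2048, 0.4212]
tool_rot: [-0.004, 0.954, 0.011, 0.299]
contact_force: [-0.4, 0.7, -0.3]
gripper_width: 0.0
```

```bash
python3 - <<'E'
from h import *
o=get_obs(); print(o['q'],o['contact_force'])
print(row(pushpose(.04),down(.03,TI)))
E
```

```text
[-0.97934502  0.03645295  0.41040499  1.97220252  0.48202598  0.65899421
 -0.86266245] [-0.3855921   0.67049884 -0.32969287]
([-4.2, 0.05, 5.02], [0.02, -0.0, -0.03])
```

>>> {"api": "apply_moves", "payload": {"moves": [[[-1.2, 0, 1.4], [0, 0, 0], -1], [[-2.4, 0.02, 2.8], [0, 0, 0], -1], [[-3.4, 0.04, 4.0], [0, 0, 0], -1], [[-4.2, 0.05, 5.02], [0, 0, 0], -1], [[-4.2, 0.05, 5.02], [0, 0, 0], -1], [[-4.2, 0.05, 5.02], [0, 0, 0], -1]]}}

```text
t: 22.48
eef_pos: [0.5468, 0.2044, 0.2587]
tool_rot: [-0.004, 0.954, 0.012, 0.3]
contact_force: [-0.0, 0.7, 0.4]
gripper_width: -0.003
```

```bash
python3 - <<'E'
from h import *
o=get_obs(); w=read_camera('wrist'); save(w,'w5.png'); c=read_camera('scene'); save(c,'scene5.png'); save(read_camera('top'),'top5.png')
print(o['q'],o['contact_force'])
print(row(pushpose(.0),down(.03,TI)))
E
```

```text
[-1.03243365  0.24604996  0.49732366  2.19238995  0.76097616  0.27599546
 -1.24462349] [-0.02368011  0.6620565   0.38146385]
([-0.01, 0.05, 1.63], [0.0, -0.02, -0.03])
```

View pics/w5.png

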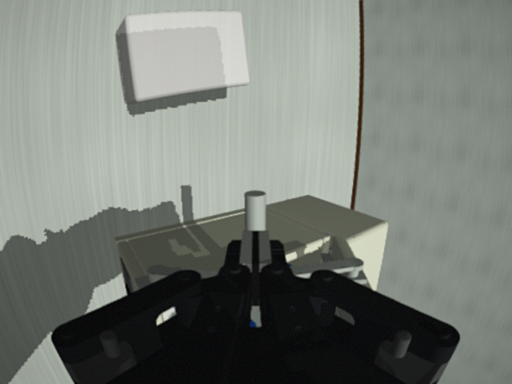

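View pics/scene5.png

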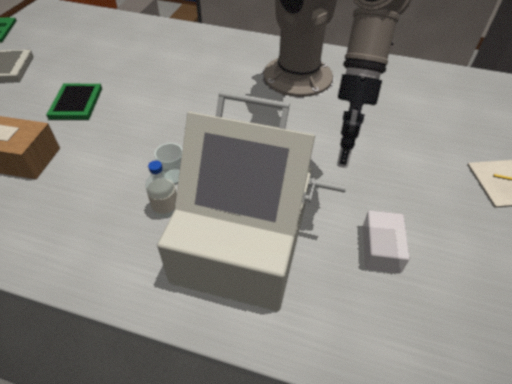

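>>> {"api": "apply_moves", "payload": {"moves": [[[0, 0.1, 0.6], [0, 0, 0], -1], [[0, 0.15, 1.0], [0, 0, 0], -1], [[0, 0.15, 1.2], [0, 0, 0], -1], [[0, 0.15, 1.3], [0, 0, 0], -1], [[0, 0.15, 1.3], [0, 0, 0], -1]]}}

```text
t: 23.25
eef_pos: [0.5641, 0.2012, 0.2304]
tool_rot: [-0.004, 0.954, 0.013, 0.299]
contact_force: [-0.1, 0.2, 0.1]
gripper_width: 0.002
```

>>> {"api": "apply_moves", "payload": {"moves": [[[0, 0, 0.1], [0, 0, 0], -1], [[0, 0, 0.2], [0, 0, 0], -1], [[0, 0, 0.2], [0, 0, 0], -1]]}}

```text
t: 23.62
eef_pos: [0.567, 0.2015, 0.2264]
tool_rot: [-0.004, 0.954, 0.013, 0.299]
contact_force: [-1.1, 0.7, 2.5]
gripper_width: -0.001
```

>>> {"api": "apply_moves", "payload": {"moves": [[[0, 0, 0.06], [0, 0, 0], -1], [[0, 0, 0.12], [0, 0, 0], -1], [[0, 0, 0.18], [0, 0, 0], -1]]}}

```text
t: 24.0
eef_pos: [0.5696, 0.2015, 0.2226]
tool_rot: [-0.004, 0.954, 0.013, 0.299]
contact_force: [-2.5, 1.0, 3.1]
gripper_width: 0.0
```

>>> {"api": "apply_moves", "payload": {"moves": [[[0, 0, 0.06], [0, 0, 0], -1], [[0, 0, 0.12], [0, 0, 0], -1], [[0, 0, 0.18], [0, 0, 0], -1]]}}

```text
t: 24.38
eef_pos: [0.572, 0.2015, 0.2187]
tool_rot: [-0.004, 0.954, 0.013, 0.299]
contact_force: [-0.8, 1.7, 1.5]
gripper_width: -0.002
```

>>> {"api": "apply_moves", "payload": {"moves": [[[0, 0, 0.1], [0, 0, 0], -1], [[0, 0, 0.2], [0, 0, 0], -1], [[-0.01, 0, 0.3], [0, 0, 0], -1], [[-0.02, 0, 0.4], [0, 0, 0], -1]]}}

```text
t: 24.88
eef_pos: [0.5773, 0.201, 0.21]
tool_rot: [-0.004, 0.954, 0.012, 0.299]
contact_force: [-1.4, 0.1, 1.0]
gripper_width: 0.003
```

>>> {"api": "apply_moves", "payload": {"moves": [[[-0.02, 0, 0.1], [0, 0, 0], -1], [[-0.04, 0, 0.2], [0, 0, 0], -1], [[-0.06, 0, 0.3], [0, 0, 0], -1], [[-0.08, 0, 0.4], [0, 0, 0], -1]]}}

```text
t: 25.38
eef_pos: [0.5816, 0.2015, 0.2009]
tool_rot: [-0.004, 0.954, 0.013, 0.299]
contact_force: [0.2, -0.4, -0.3]
gripper_width: -0.002
```

```bash
python3 - <<'E'
from h import *
o=get_obs(); w=read_camera('wrist'); save(w,'w6.png'); c=read_camera('scene'); save(c,'scene6.png')
print(o['q'],o['contact_force'])
E
```

```text
[-0.85412417  0.39037781  0.36205846  2.16046067  1.10707833  0.17531717
 -1.58594805] [ 0.2273097  -0.37270812 -0.26298353]
```

View pics/scene6.png

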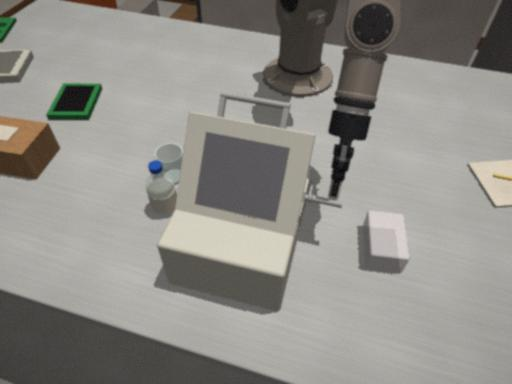

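>>> {"api": "apply_moves", "payload": {"moves": [[[0.12, 0, 0.1], [0, -0.25, 0], -1], [[0.24, 0, 0.22], [0, -0.5, 0], -1], [[0.35, 0, 0.34], [0, -0.75, 0], -1], [[0.45, 0, 0.46], [0, -1, 0], -1], [[0.45, 0, 0.58], [0, -1, 0], -1]]}}

```text
t: 26.1
eef_pos: [0.5999, 0.2015, 0.1959]
tool_rot: [-0.003, 0.976, 0.012, 0.215]
contact_force: [0.1, -0.7, -0.2]
gripper_width: -0.002
```

```bash
python3 - <<'E'
from h import *
o=get_obs(); w=read_camera('wrist'); save(w,'w6.png'); c=read_camera('scene'); save(c,'scene6.png')
print(o['q'],o['contact_force'])
E
```

```text
[-0.43778664  0.41512761 -0.07717885  2.00819196  0.61855196  0.39450008
 -1.01450577] [ 0.05031339 -0.66243811 -0.18697953]
```

View pics/scene6.png

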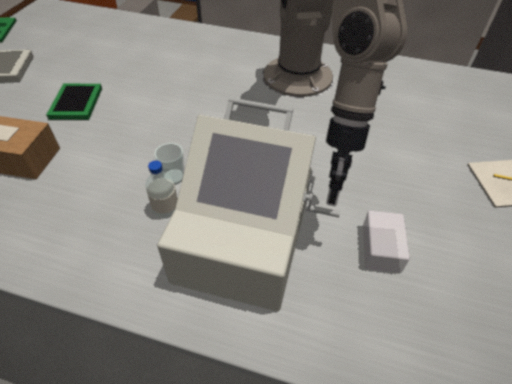

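View pics/w6.png

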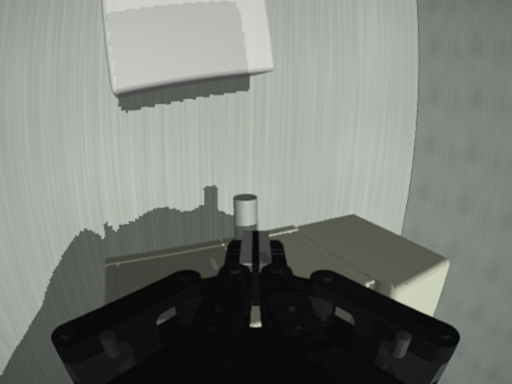

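>>> {"api": "apply_moves", "payload": {"moves": [[[0, 0, -1], [0, 0, 0], -1], [[0, 0, -2.5], [0, 0, 0], -1], [[0, 0, -4], [0, 0, 0], -1], [[0, 0, -5.5], [0, 0, 0], -1], [[0, 0, -6.5], [0, 0, 0], -1], [[0, 0, -6.5], [0, 0, 0], -1], [[0, 0, -6.5], [0, 0, 0], -1], [[0, 0, -6.5], [0, 0, 0], -1]]}}

```text
t: 27.2
eef_pos: [0.5306, 0.2, 0.3415]
tool_rot: [-0.002, 0.977, 0.013, 0.214]
contact_force: [-0.1, 0.5, -0.5]
gripper_width: -0.001
```

```bash
python3 - <<'E'
from h import *
o=get_obs(); c=read_camera('scene'); save(c,'scene7.png')
print(o['q'],o['contact_force'])
print(row([.50,.023,.44],down(.03)))
E
```

```text
[-0.37953844  0.129706   -0.20590842  2.00377337  0.40300962  0.67741331
 -0.82592677] [-0.07207997  0.45301013 -0.54251318]
([0.36, 7.05, -4.16], [0.01, -2.47, -0.02])
```

View pics/scene7.png

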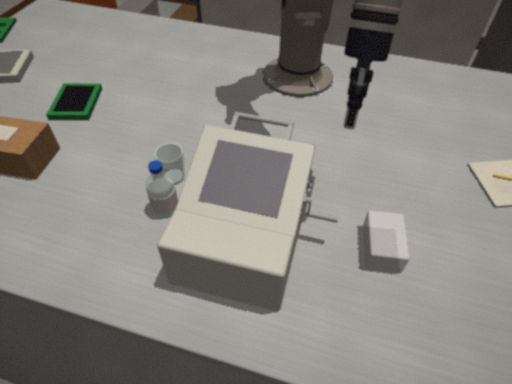

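>>> {"api": "apply_moves", "payload": {"moves": [[[0.1, 1, -2], [0, -0.6, 0], -1], [[0.2, 3, -4.16], [0, -1.2, 0], -1], [[0.3, 5, -4.16], [0, -1.8, 0], -1], [[0.36, 7.05, -4.16], [0, -2.47, 0], -1], [[0.36, 7.05, -4.16], [0, -2.47, 0], -1], [[0.36, 7.05, -4.16], [0, -2.47, 0], -1], [[0.36, 7.05, -4.16], [0, -2.47, 0], -1], [[0.36, 7.05, -4.16], [0, -2.47, 0], -1], [[0.36, 7.05, -4.16], [0, -2.47, 0], -1]]}}

```text
t: 28.38
eef_pos: [0.4998, 0.0237, 0.4413]
tool_rot: [-0.0, 1.0, 0.014, 0.001]
contact_force: [-0.4, -0.6, 0.2]
gripper_width: 0.001
```

```bash
python3 - <<'E'
from h import *
o=get_obs(); w=read_camera('wrist'); save(w,'w8.png'); c=read_camera('scene'); save(c,'scene8.png')
print(o['eef_pos'],o['q'],o['contact_force'])
E
```

```text
[0.49982245 0.02369442 0.44126758] [-0.11272059  0.08096212 -0.06386568  1.7714823   0.00569035  1.287349
 -0.15046357] [-0.39344983 -0.61670735  0.23805784]
```

View pics/scene8.png

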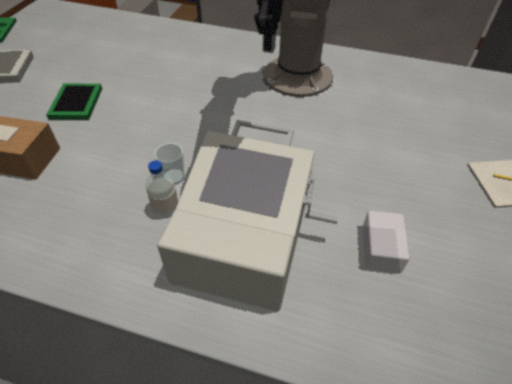

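View pics/w8.png

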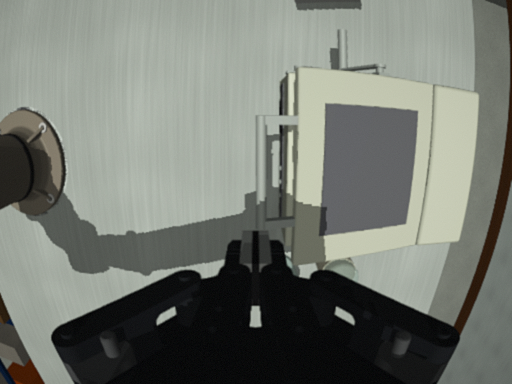

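>>> {"api": "apply_moves", "payload": {"moves": [[[0.1, 0, 1.5], [0, 0, 0], -1], [[0.1, 0, 3], [0, 0, 0], -1], [[0.1, 0, 4.5], [0, 0, 0], -1], [[0.1, 0, 5.5], [0, 0, 0], -1], [[0.1, 0, 6.0], [0, 0, 0], -1], [[0.1, 0, 6.0], [0, 0, 0], -1], [[0.1, 0, 6.0], [0, 0, 0], -1]]}}

```text
t: 29.35
eef_pos: [0.5034, 0.0233, 0.2923]
tool_rot: [-0.0, 1.0, 0.013, 0.002]
contact_force: [-0.5, 0.2, -0.1]
gripper_width: -0.003
```

```bash
python3 - <<'E'
from h import *
o=get_obs(); w=read_camera('wrist'); save(w,'w9.png'); c=read_camera('scene'); save(c,'scene9.png')
print(o['eef_pos'],o['contact_force'])
P=[]
for th in np.arange(0,.45,.05):
    a=th+.033; p=W([[.1-.24213*np.cos(a),y,.13+.24213*np.sin(a)] for y in(-.055,.055)]); print(round(th,2),np.round(proj(c,p),1).tolist())
E
```

```text
[0.5034024  0.0233026  0.29234411] [-0.45415374  0.16432363 -0.06650137]
0.0 [[241.6, 136.6], [287.4, 145.4]]
0.05 [[241.4, 132.8], [287.7, 141.7]]
0.1 [[241.2, 129.2], [288.0, 138.1]]
0.15 [[240.8, 125.7], [288.2, 134.6]]
0.2 [[240.4, 122.3], [288.4, 131.2]]
0.25 [[239.9, 119.0], [288.5, 128.0]]
0.3 [[239.4, 115.9], [288.5, 124.9]]
0.35 [[238.7, 112.9], [288.5, 122.0]]
0.4 [[238.0, 110.1], [288.4, 119.2]]
```

View pics/scene9.png

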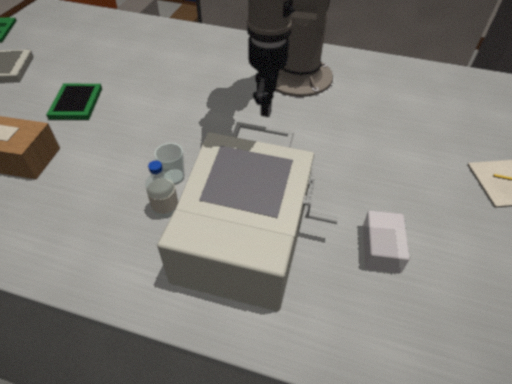

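View pics/w9.png

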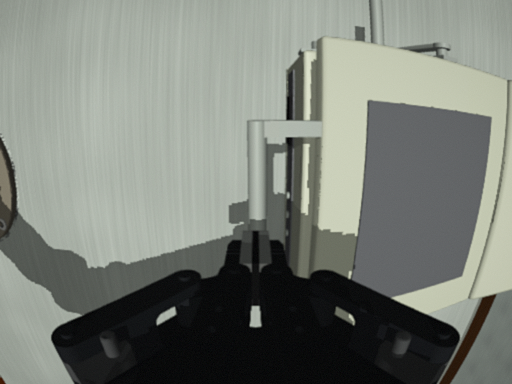

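>>> {"api": "apply_moves", "payload": {"moves": [[[0, 0, 0.4], [0, 0, 0], -1], [[0, 0, 0.8], [0, 0, 0], -1], [[0, 0, 1.0], [0, 0, 0], -1], [[0, 0, 1.1], [0, 0, 0], -1], [[0, 0, 1.2], [0, 0, 0], -1], [[0, 0, 1.28], [0, 0, 0], -1], [[0, 0, 1.36], [0, 0, 0], -1]]}}

```text
t: 30.32
eef_pos: [0.5029, 0.0232, 0.2572]
tool_rot: [-0.0, 1.0, 0.013, 0.001]
contact_force: [0.5, 1.0, 1.2]
gripper_width: 0.001
```

>>> {"api": "apply_moves", "payload": {"moves": [[[0, 0, 0.1], [0, 0, 0], -1], [[0, 0, 0.2], [0, 0, 0], -1], [[0, 0, 0.3], [0, 0, 0], -1], [[0, 0, 0.4], [0, 0, 0], -1]]}}

```text
t: 30.82
eef_pos: [0.5028, 0.0232, 0.247]
tool_rot: [-0.0, 1.0, 0.013, 0.001]
contact_force: [-0.1, -0.3, 0.2]
gripper_width: -0.0
```

>>> {"api": "apply_moves", "payload": {"moves": [[[0, 0, 0.1], [0, 0, 0], -1], [[0, 0, 0.2], [0, 0, 0], -1], [[0, 0, 0.3], [0, 0, 0], -1], [[-0.02, 0, 0.4], [0, 0, 0], -1]]}}

```text
t: 31.32
eef_pos: [0.5024, 0.0232, 0.2371]
tool_rot: [-0.0, 1.0, 0.013, 0.001]
contact_force: [-0.7, 0.7, 0.2]
gripper_width: 0.003
```

>>> {"api": "apply_moves", "payload": {"moves": [[[-0.02, 0, 0.08], [0, 0, 0], -1], [[-0.04, 0, 0.16], [0, 0, 0], -1], [[-0.05, 0, 0.24], [0, 0, 0], -1], [[-0.06, 0, 0.32], [0, 0, 0], -1]]}}

```text
t: 31.82
eef_pos: [0.5009, 0.0231, 0.2291]
tool_rot: [-0.0, 1.0, 0.013, 0.001]
contact_force: [-0.1, -0.2, 0.9]
gripper_width: -0.002
```

>>> {"api": "apply_moves", "payload": {"moves": [[[0, 0, 0.06], [0, 0, 0], -1], [[0, 0, 0.12], [0, 0, 0], -1], [[0, 0, 0.18], [0, 0, 0], -1], [[0, 0, 0.24], [0, 0, 0], -1]]}}

```text
t: 32.33
eef_pos: [0.5008, 0.0231, 0.2231]
tool_rot: [-0.0, 1.0, 0.013, 0.001]
contact_force: [0.3, -0.3, 0.7]
gripper_width: -0.0
```

>>> {"api": "apply_moves", "payload": {"moves": [[[0, 0, 0.04], [0, 0, 0], -1], [[0, 0, 0.08], [0, 0, 0], -1], [[0, 0, 0.12], [0, 0, 0], -1]]}}

```text
t: 32.7
eef_pos: [0.5009, 0.0231, 0.2202]
tool_rot: [-0.0, 1.0, 0.013, 0.001]
contact_force: [-0.2, 1.0, 0.6]
gripper_width: 0.001
```

>>> {"api": "apply_moves", "payload": {"moves": [[[0, 0, 0.04], [0, 0, 0], -1], [[0, 0, 0.08], [0, 0, 0], -1]]}}

```text
t: 32.95
eef_pos: [0.5008, 0.0231, 0.2181]
tool_rot: [-0.0, 1.0, 0.013, 0.001]
contact_force: [0.2, 0.3, 0.7]
gripper_width: -0.004
```

>>> {"api": "apply_moves", "payload": {"moves": [[[0, 0, 0.03], [0, 0, 0], -1], [[0, 0, 0.06], [0, 0, 0], -1]]}}

```text
t: 33.2
eef_pos: [0.5009, 0.0231, 0.2167]
tool_rot: [-0.0, 1.0, 0.013, 0.001]
contact_force: [-0.2, -0.2, -0.1]
gripper_width: 0.001
```

>>> {"api": "apply_moves", "payload": {"moves": [[[0, 0, 0.03], [0, 0, 0], -1], [[0, 0, 0.06], [0, 0, 0], -1]]}}

```text
t: 33.45
eef_pos: [0.5009, 0.0231, 0.2154]
tool_rot: [-0.0, 1.0, 0.013, 0.001]
contact_force: [-1.2, -0.8, 4.8]
gripper_width: 0.003
```

```bash
python3 - <<'E'
from h import *
o=get_obs(); w=read_camera('wrist'); save(w,'w10.png'); c=read_camera('scene'); save(c,'scene10.png')
print(o['eef_pos'],o['contact_force'])
E
```

```text
[0.50089196 0.02313205 0.21536386] [-1.21524555 -0.80382865  4.82936108]
```

View pics/w10.png

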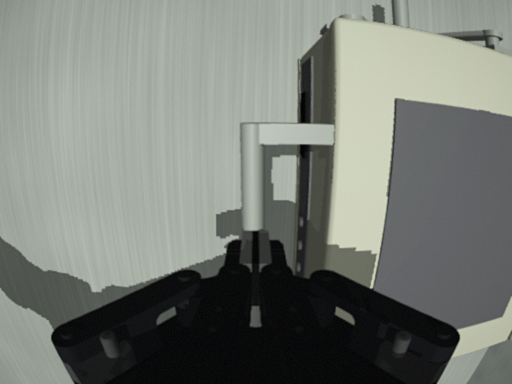

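View pics/scene10.png

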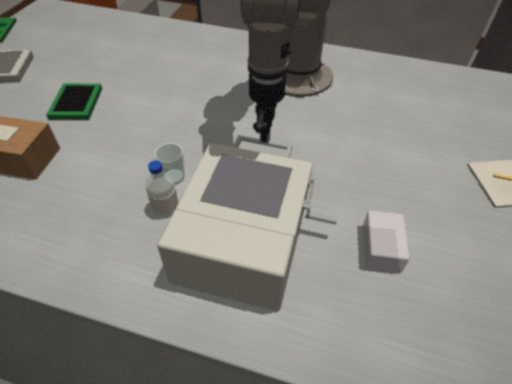

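>>> {"api": "apply_moves", "payload": {"moves": [[[0, 0, 0.025], [0, 0, 0], -1], [[0, 0, 0.03], [0, 0, 0], -1], [[0, 0, 0.03], [0, 0, 0], -1]]}}

```text
t: 33.92
eef_pos: [0.5009, 0.0231, 0.2149]
tool_rot: [-0.0, 1.0, 0.013, 0.001]
contact_force: [-2.0, -1.3, 6.1]
gripper_width: -0.005
```

>>> {"api": "apply_moves", "payload": {"moves": [[[0, 0, 0.02], [0, 0, 0], -1], [[0, 0, 0.035], [0, 0, 0], -1], [[0, 0, 0.035], [0, 0, 0], -1], [[0, 0, 0.035], [0, 0, 0], -1]]}}

```text
t: 34.42
eef_pos: [0.5009, 0.0232, 0.2143]
tool_rot: [-0.0, 1.0, 0.013, 0.001]
contact_force: [-3.0, -0.9, 9.2]
gripper_width: -0.001
```

Firm seal stiffness (about 5 N/mm): the lid is home. Retract.

>>> {"api": "apply_moves", "payload": {"moves": [[[0, 0, -0.1], [0, 0, 0], -1], [[0, 0, -0.4], [0, 0, 0], -1], [[0, 0, -1.5], [0, 0, 0], -1], [[0, 0, -3], [0, 0, 0], -1], [[0, 0, -4], [0, 0, 0], -1], [[0, 0, -4], [0, 0, 0], -1], [[0, 0, -4], [0, 0, 0], -1], [[0, 0, -4], [0, 0, 0], -1], [[0, 0, -4], [0, 0, 0], -1]]}}

```text
t: 35.55
eef_pos: [0.5004, 0.0231, 0.3128]
tool_rot: [0.0, 1.0, 0.013, 0.0]
contact_force: [-0.1, 0.6, -0.1]
gripper_width: -0.001
```

```bash
python3 - <<'E'
from h import *
o=get_obs(); w=read_camera('wrist'); save(w,'w11.png'); c=read_camera('scene'); save(c,'scene11.png');t=read_camera('top'); save(t,'top11.png')
print(o['eef_pos'],o['contact_force'])
a=cv2.imread('pics/scene0.png'); b=cv2.imread('pics/scene11.png')
im=np.hstack([cv2.resize(x[120:240,140:340],None,fx=2,fy=3,interpolation=2) for x in(a,b)]); cv2.imwrite('pics/cmp2.png',im)
# bar row/lid-edge profile and bystander drift
d=np.abs(a.astype(int)-b).sum(2); ys,xs=np.where(d[110:300,120:420]>60); print(len(ys))
for q,z in(('reagent_center',.075),('tipbox_center',.03),('beaker_center',.045)):
    l=look_for('scene',q); print(q,l[0]['pixel'] if l else None)
g=lambda x:cv2.cvtColor(x,6).astype(np.float32)
for n,(r0,r1,c0,c1) in {'lidhandle':(138,200,205,310),'handle':(135,155,232,298),'bottle/beaker':(140,215,140,190),'tipbox':(205,275,360,415)}.items():
    print(n,cv2.phaseCorrelate(g(a[r0:r1,c0:c1]),g(b[r0:r1,c0:c1])))
E
```

```text
[0.50036823 0.02310039 0.31275235] [-0.07190068  0.61491194 -0.14072161]
5032
reagent_center [190.7, 159.6]
tipbox_center [241.7, 383.7]
beaker_center [160.5, 172.9]
lidhandle ((-0.1331403297878495, 0.11341345446999185), 0.5978177333319629)
handle ((0.2658390954193237, -8.541567722704347), 0.1140012714597914)
bottle/beaker ((-0.009761232689427857, 0.4186176171451379), 1.0508021532694498)
tipbox ((0.08628204127040462, -0.004244075728522034), 0.9684634226339834)
```

View pics/cmp2.png

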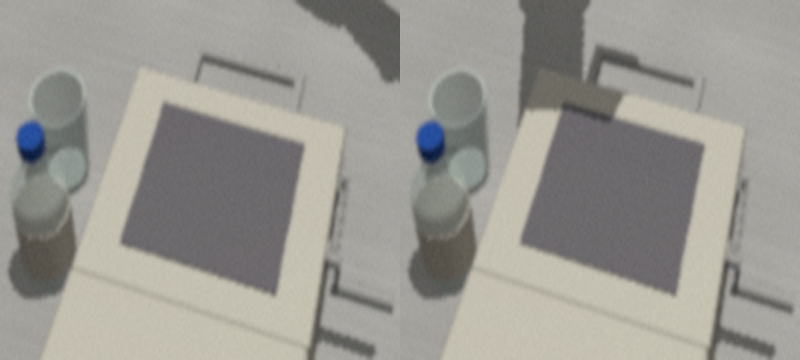

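```bash
python3 -c "
from station import *
print(hand_in(), get_obs()['t'])"
```

```text
the job is handed in; nothing more can be done
the job is handed in; nothing more can be done
```

The chamber was aired and shut again, and the job was handed in at about 35.7 s of the 72 s allowed. No verdict is reported, so what follows rests on the wrist force and the pictures.

- **Raising and locking:** I raised the lid by its bar until the wrist force rose at the hard stop, at about 0.99 rad. The pull there peaked at about 8 N. I eased off about 6 mm until the stay carried the lid, opened the jaws and backed away. The lid then stood propped for well over a second.
- **Releasing the stay:** I pushed the knee bar through straight with about 4 N at most, and the lid sank by itself.
- **Shutting:** I pressed the lid down at its bar with up to about 9 N. It met its seal at the expected shut height with the seal's stiffness, and I retracted about 98 mm above it.

**Last checks:**
- The scene picture shows the lid, stay and bystanders where they were at the start, all within about 0.5 pixel (roughly 1 mm).
- The wrist force is at its noise level.
- One check disagreed: the small image comparison on the handle alone gave an 8-pixel shift with very low confidence (0.11). I put this down to the robot's shadow there, because the larger lid-and-handle comparison showed 0.1 pixel and the picture itself shows no shift.

During the push, wrist joint 6 came within about 0.005 rad of its lower limit. I reduced the tool's tilt and it moved away.

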